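# Lay the tested tube pieces out to drain

## Robot

A 6-joint arm with a two-finger parallel gripper is mounted at the origin on the work surface. World frame = base frame: x ahead of the robot, y to its left, z up, the work surface at z = 0. Lengths are in mm, angles in rad, forces in N, time in s.
With the tool pointing down it reaches from about 300 to 875 mm from the base axis. Payload 4.2 kg.
Tool frame: the origin (TCP) lies on the centre line of the jaws, within the pads' length; the fingertips stand 11 mm ahead of it and the grasp point (between the pads) lies 8 mm behind it; z points along the fingers, y is the line along which they close (so a half turn about z gives the same grasp; the last joint's range is limited). The gripper opens to 85 mm and grips with 20 to 120 N. Pads are 22 mm wide; open, the fingers measure 114 mm over their backs; the gripper's body (76 mm by 85 mm) begins 54 mm behind the grasp point. The pads swing forward as they close: fully open they stand 13 mm farther back than shut.
Start: joints at [1.213, 0.32, 1.565, -0, 1.257, -0.02], TCP at [190.564, 542.518, 242.338] pointing down, gripper open.
Joint ranges: [-3.11, 3.11], [-0.84, 2.01], [0.21, 2.61], [-1.34, 4.49], [0.05, 2.63], [-2.56, 2.56]. Speed limits (rad/s): [2.57, 2.57, 3.14, 3.14, 3.14, 3.14].

## Interface

Orientations are given as a unit quaternion [x, y, z, w].
In Python, from station import robot gives the robot as it stands. The module is installed in compiled form; this text tells all that it offers.
- The arm moves only by the tool servo_tool, never from a script. Its argument "commands" is one flat list of numbers, 7 for each row, row after row: the turn, a rotation vector about the tool's x, y, z in rad, then the shift along the tool's x, y, z in mm, then the finger opening in mm, from 0 to 85.4. In form: [rx, ry, rz, dx, dy, dz, grip, rx, ry, rz, dx, dy, dz, grip, ...]. A call has 1 to 12 rows; each row shifts and turns the commanded pose from where the row before left it, along the tool's axes as they then stand; what a row does not reach is not made up. A row lasts 1/10 s, in which the tool goes at most 50 mm and 8.59 degrees, less where a joint would pass 70% of its speed; a pose out of reach is approached as far as the arm can. A call is refused whole if a number of a shift passes 50 or a number of a turn 0.15, either way. A call with a gripper value outside its range is refused whole. The fingers move at their own pace and stop on an object; the grip force is fixed at half the most. Time passes only in rows, so rows that do not move let the fingers close. It gives the time, the measured TCP pose, the force, the opening and the grip force at its end, in the units of the state.
- robot.get_obs(): the state, without advancing time (a new reading comes with each control period).
- robot.capture(name): name is "side" or "top" or "wrist"; returns a dict with "frame" (480x640x3 uint8, red, green, blue), "fx", "fy", "cx", "cy" (pixels), "world_from_camera" (4x4, takes a point from camera to world coordinates); the wrist camera has in their place "hand_eye" (4x4, takes a point from camera to tool coordinates, whose origin is the TCP and whose axes are the flange's). Camera axes: x right, y up, looking along -z (the intrinsics and any distortion apply to the point x, -y, -z); pixel columns grow to the right and rows downward; lengths in mm; the calibration is good to about 2 mm. A picture is of the moment at which its call begins: read the wrist's pose just before it. There is no depth.
- robot.hand_in(): hands the job in; it is judged then, once.
Trained networks look in a picture, given as the dict that the camera call returned (one of the last four; its "shot" number tells which), for a name from the list of things; names that differ only in an ending like _2 or _b are one class to them, and where a whole thing is asked for, a point or a joint stands for the part that bears it (a point fixed in the world has none). Each returns a list of dicts, best first, with "score" (0 to 1); they miss things now and then, are a little off and sometimes report something else, mostly with a low value. They report only what shows in the picture. A call takes as long as a camera call. They do not tell look-alikes from the thing itself.
- robot.regions_of(name, picture): "region" (480x640 bool, what is visible of it) and "xy" ([column, row] in pixels, amid what is visible of it).
The state is a dict: "time_s": time; "joint_pos": joint angles; "qvel": joint speeds; "joint_torque": joint torques, N m; "tool_pos": TCP position; "tcp_rot": TCP orientation; "contact_force": force on the tool from outside, world axes, zero at the start; "wrist_torque": the same for the moment, N m; "gripper_width": finger opening in mm; "grasp_force": force on a finger pad.
Only numpy, scipy, OpenCV 4.12 (cv2) and the standard library are available. Lean on these libraries where they do the work, as an engineer would, in place of code of your own. Each camera call takes 0.05 s, during which the arm holds its last target. There are 200 camera calls.

## Task

First swing the lever of the drip tray's ball valve fully open, in line with its outlet pipe. Then lay every loose copper test piece that has one open end on the drain rack, each well seated in a free pair of notches with its open end down the slope and its capped end up; pieces capped at both ends have not been tested yet and go in the blue bin. Leave the piece already draining on the rack in its place, and do not knock over or shove the gauge or the jar.

Things in the scene. Friction and masses are not known exactly. Their poses are not given: they have to be found in the camera images.
- rack: Drain rack, fixed, position and yaw vary: steel drip tray 130 mm (x) by 296 mm (y), walls 22 mm high, in which stand two combs of bent 6 mm rod, running along y. Each comb is a zigzag of five V notches 54 mm apart, 24 mm deep. A tube lies along x in a notch of the high comb and the one in line with it in the low comb. Origin on the bench under the tray's centre, z up.
- comb_high (a point): Bottom (rod centre-line) of the middle notch of the HIGH comb: x = -22 mm in the rack's frame, 60 mm up; that comb's peaks are 84 mm up. A seated piece's cap lies just uphill of this comb, its shoulder 6 mm from the rod, which stops it sliding down.
- comb_low (a point): Bottom (rod centre-line) of the middle notch of the LOW comb: x = +35 mm in the rack's frame, 44 mm up; its peaks are 68 mm up. So the rack slopes down towards its +x by 0.274 rad.
- notch0 (a point): Notch pair 0: where the origin of a well-seated tube lies, on the tube's axis; x = 0, y = -108 mm in the rack's frame, 73 mm above the bench.
- notch1 (a point): Notch pair 1: where the origin of a well-seated tube lies, on the tube's axis; x = 0, y = -54 mm in the rack's frame, 73 mm above the bench.
- notch2 (a point): Notch pair 2: where the origin of a well-seated tube lies, on the tube's axis; x = 0, y = 0 mm in the rack's frame, 73 mm above the bench.
- notch3 (a point): Notch pair 3: where the origin of a well-seated tube lies, on the tube's axis; x = 0, y = 54 mm in the rack's frame, 73 mm above the bench.
- notch4 (a point): Notch pair 4: where the origin of a well-seated tube lies, on the tube's axis; x = 0, y = 108 mm in the rack's frame, 73 mm above the bench.
- valve_lever (a joint): Ball valve at the outlet at the tray's +y end: quarter-turn lever on an upright stem. 0 = shut (lever across the outlet pipe, pointing along the rack's +x); grows anticlockwise seen from above to 1.571 rad = fully open (in line with the pipe, along the rack's +y). Starts between 0 and 0.5 and stays where left; about 2 N at the grip moves it.
- lever_grip (a point): Middle of the lever's blue sleeve, 60 mm from the stem axis, 46 mm above the bench. The sleeve is 60 mm long, 14 mm wide, 12 mm high, along the lever; it can be pinched from above.
- valve_stem (a point): Axis of the valve stem at lever height (46 mm), at x = 0, y = 190 mm in the rack's frame.
- bin: Blue open plastic bin, fixed: 170 mm (x) by 150 mm (y), walls 55 mm high and 4 mm thick, floor 4 mm. Origin under its centre, z up; position and yaw vary.
- p1: Loose test piece, 0.22 kg: 22 mm copper tube, 110 mm long over all, brass hexagon cap (32 mm across flats, 24 mm long) on ONE end, other end open (dark bore). Origin on the axis, 55 mm from both ends; x points to the CAPPED end. Balances 10 mm from the origin towards the cap. On the bench, at any yaw, it rests on its cap and open rim, origin 14 mm up. May be absent.
- p2: Loose test piece, 0.22 kg: 22 mm copper tube, 110 mm long over all, brass hexagon cap (32 mm across flats, 24 mm long) on ONE end, other end open (dark bore). Origin on the axis, 55 mm from both ends; x points to the CAPPED end. Balances 10 mm from the origin towards the cap. On the bench, at any yaw, it rests on its cap and open rim, origin 14 mm up. May be absent.
- p3: Loose test piece, 0.22 kg: 22 mm copper tube, 110 mm long over all, brass hexagon cap (32 mm across flats, 24 mm long) on ONE end, other end open (dark bore). Origin on the axis, 55 mm from both ends; x points to the CAPPED end. Balances 10 mm from the origin towards the cap. On the bench, at any yaw, it rests on its cap and open rim, origin 14 mm up. May be absent.
- p4: Loose test piece, 0.22 kg: 22 mm copper tube, 110 mm long over all, brass hexagon cap (32 mm across flats, 24 mm long) on ONE end, other end open (dark bore). Origin on the axis, 55 mm from both ends; x points to the CAPPED end. Balances 10 mm from the origin towards the cap. On the bench, at any yaw, it rests on its cap and open rim, origin 14 mm up. May be absent.
- s1: Loose test piece, 0.28 kg: the same 22 mm copper tube, 110 mm over all, but with the brass hexagon cap on BOTH ends (62 mm of bare tube between). Origin at mid-length on the axis, x along the tube; on the bench the origin is 16 mm up. Starts on the bench at any yaw. May be absent.
- s2: Loose test piece, 0.28 kg: the same 22 mm copper tube, 110 mm over all, but with the brass hexagon cap on BOTH ends (62 mm of bare tube between). Origin at mid-length on the axis, x along the tube; on the bench the origin is 16 mm up. Starts on the bench at any yaw. May be absent.
- o1: Test piece of the one-cap kind (size and axes as p1) from the last batch, already draining in one notch pair of the rack, cap end high. Just one of o1, o2, o3 is present; its notch is taken.
- o2: Test piece of the one-cap kind (size and axes as p1) from the last batch, already draining in one notch pair of the rack, cap end high. Just one of o1, o2, o3 is present; its notch is taken.
- o3: Test piece of the one-cap kind (size and axes as p1) from the last batch, already draining in one notch pair of the rack, cap end high. Just one of o1, o2, o3 is present; its notch is taken.
- gauge: Bystander: pressure gauge standing on a round brass foot, dial 72 mm across, 118 mm high; loose. Origin under its foot.
- flux_jar: Bystander: glass jar 60 mm across, 75 mm high, near the robot's right; loose. Origin under its base.
There are look-alikes about, which are no part of the job. Leave any purple look-alike of the p3 alone. Leave any purple look-alike of the o3 alone.

How it is judged (in metres and radians):
On the way:
1. the drain valve is swung fully open (lever in line with the outlet, within about 10 degrees) (value of joint valve_lever above 1.4 rad), for 0.2 s.
At the end, for the whole second after the job is handed in: Lever beyond 1.40 rad. Each one-cap piece (the old one too) rests in a notch pair: cap uphill, sloping 0.15 to 0.40 rad, within 0.42 rad of the rack's x, middle within 18 mm of x = 0 and 62 to 84 mm up. Each two-cap piece rests inside the bin (value of joint valve_lever above 1.4 rad and angle between p1's own x axis and vertical between 1.17 and 1.42 rad and angle between the x axis of each of p1, p2, p3, p4, o1, o2, o3 and the x axis of rack, either way round below 0.42 rad and z of p1 in the frame of rack between 0.062 and 0.084 m and x of p1 in the frame of rack between -0.018 and 0.018 m and y of p1 in the frame of rack between -0.125 and 0.125 m and linear speed of each of p1, p2, p3, p4, o1, o2, o3, s1, s2 below 0.02 m/s and angle between p2's own x axis and vertical between 1.17 and 1.42 rad and z of p2 in the frame of rack between 0.062 and 0.084 m and x of p2 in the frame of rack between -0.018 and 0.018 m and y of p2 in the frame of rack between -0.125 and 0.125 m and angle between p3's own x axis and vertical between 1.17 and 1.42 rad and z of p3 in the frame of rack between 0.062 and 0.084 m and x of p3 in the frame of rack between -0.018 and 0.018 m and y of p3 in the frame of rack between -0.125 and 0.125 m and angle between p4's own x axis and vertical between 1.17 and 1.42 rad and z of p4 in the frame of rack between 0.062 and 0.084 m and x of p4 in the frame of rack between -0.018 and 0.018 m and y of p4 in the frame of rack between -0.125 and 0.125 m and angle between o1's own x axis and vertical between 1.17 and 1.42 rad and z of o1 in the frame of rack between 0.062 and 0.084 m and x of o1 in the frame of rack between -0.018 and 0.018 m and y of o1 in the frame of rack between -0.125 and 0.125 m and angle between o2's own x axis and vertical between 1.17 and 1.42 rad and z of o2 in the frame of rack between 0.062 and 0.084 m and x of o2 in the frame of rack between -0.018 and 0.018 m and y of o2 in the frame of rack between -0.125 and 0.125 m and angle between o3's own x axis and vertical between 1.17 and 1.42 rad and z of o3 in the frame of rack between 0.062 and 0.084 m and x of o3 in the frame of rack between -0.018 and 0.018 m and y of o3 in the frame of rack between -0.125 and 0.125 m and x of s1 in the frame of bin between -0.075 and 0.075 m and y of s1 in the frame of bin between -0.065 and 0.065 m and z of each of s1, s2 in the frame of bin below 0.055 m and x of s2 in the frame of bin between -0.075 and 0.075 m and y of s2 in the frame of bin between -0.065 and 0.065 m); the robot touches nothing.
It fails at once if a test piece is laid on the rack before the valve is open (lever below 1.30 rad) (value of joint valve_lever below 1.3 rad and ((x of p1 in the frame of rack between -0.06 and 0.06 m and y of p1 in the frame of rack between -0.135 and 0.135 m and z of p1 in the frame of rack below 0.084 m) or (x of p2 in the frame of rack between -0.06 and 0.06 m and y of p2 in the frame of rack between -0.135 and 0.135 m and z of p2 in the frame of rack below 0.084 m) or (x of p3 in the frame of rack between -0.06 and 0.06 m and y of p3 in the frame of rack between -0.135 and 0.135 m and z of p3 in the frame of rack below 0.084 m) or (x of p4 in the frame of rack between -0.06 and 0.06 m and y of p4 in the frame of rack between -0.135 and 0.135 m and z of p4 in the frame of rack below 0.084 m) or (x of s1 in the frame of rack between -0.06 and 0.06 m and y of s1 in the frame of rack between -0.135 and 0.135 m and z of s1 in the frame of rack below 0.084 m) or (x of s2 in the frame of rack between -0.06 and 0.06 m and y of s2 in the frame of rack between -0.135 and 0.135 m and z of s2 in the frame of rack below 0.084 m))).
It fails at once if the piece already draining is taken out or shifted by more than 30 mm (distance of any of o1, o2, o3 from where it was at the start of the episode above 0.03 m).
It fails at once if the gauge or the jar is shoved more than 30 mm or knocked over (distance of any of gauge, flux_jar from where it was at the start of the episode above 0.03 m or angle between any of gauge, flux_jar's own z axis and vertical above 0.4 rad).
Of p1, p2, p3, p4 only 3 to 4 are there at a start; the rules pass over those that are not, and their reading is None.
Of s1, s2 only 1 to 2 are there at a start; the rules pass over those that are not, and their reading is None.
Of o1, o2, o3 only 1 to 1 are there at a start; the rules pass over those that are not, and their reading is None.
At some moment in a run one of p1, p2, p3, p4, s1, s2 may be knocked a few centimetres aside while the robot is not near it.
Once in a run the grip may slacken for a moment while it holds something.
It also fails if it takes over 210 s, if anything falls off the work surface, if the arm or the gripper's body presses on something with over 40 N, if the wrist force passes 120 N, or if a joint passes its speed limit or range.

## Working session

There is one attempt and no reset: what is moved stays moved. The work goes in short steps, Python scripts to look and compute and a tool call to move; the robot and the scene stay as the last step left them, time stands still between calls to the robot, and variables do not carry over. Pictures are saved under pics/ and viewed, at most 14 in all, crops included, and the job is handed in when it is done.

Besides the shell and the picture viewer there is one more tool, called after "Request:" as name(argument=value, ...) on one line, values as JSON. servo_tool: Moves the arm, as the interface text tells. Its arguments: {"type":"object","properties":{"commands":{"type":"array"}},"required":["commands"]}

```bash
mkdir -p pics; cat > h.py <<'E'
import numpy as np, cv2
from scipy.spatial.transform import Rotation as R
from station import robot
def save(img,n,crop=None,s=1):
    if crop: img=img[crop[1]:crop[3],crop[0]:crop[2]]
    img=cv2.resize(img,None,fx=s,fy=s,interpolation=cv2.INTER_CUBIC)
    cv2.imwrite(f'pics/{n}.png',img[:,:,::-1])
def cam(pic,obs=None):
    if 'world_from_camera' in pic: return np.array(pic['world_from_camera'])
    T=np.eye(4);T[:3,:3]=R.from_quat(obs['tcp_rot']).as_matrix();T[:3,3]=obs['tool_pos']
    return T@np.array(pic['hand_eye'])
def p2w(pic,uv,z,T):
    uv=np.atleast_2d(uv).astype(float)
    d=np.c_[(uv[:,0]-pic['cx'])/pic['fx'],-(uv[:,1]-pic['cy'])/pic['fy'],-np.ones(len(uv))]@T[:3,:3].T
    return T[:3,3]+d*((z-T[2,3])/d[:,2])[:,None]
def w2p(pic,P,T):
    q=(np.atleast_2d(P)-T[:3,3])@T[:3,:3]
    return np.c_[pic['cx']-pic['fx']*q[:,0]/q[:,2],pic['cy']+pic['fy']*q[:,1]/q[:,2]]
E
python3 - <<'E'
from h import *
o=robot.get_obs();print({k:np.round(v,3) for k,v in o.items()})
for n in('top','side','wrist'):
    p=robot.capture(n);save(p['frame'],n+'0',s=1.25 if n=='top' else 1);print(n,[k for k in p],p['fx'],p['cx'],np.round(cam(p,o),2).tolist())
    for c in('p1','s1','o1','rack','bin','gauge','flux_jar','valve_lever','lever_grip'):
        try: print(c,[(round(r['score'],2),np.round(r['xy']).astype(int).tolist(),int(r['region'].sum())) for r in robot.regions_of(c,p)])
        except Exception as e: print(c,e)
E
```

```text
{'time_s': np.float64(0.0), 'joint_pos': array([ 1.213,  0.32 ,  1.566,  0.   ,  1.257, -0.02 ]), 'qvel': array([-0.001, -0.   ,  0.   ,  0.001, -0.001,  0.001]), 'joint_torque': array([ 2.0000e-03, -4.1553e+01, -2.3417e+01,  0.0000e+00,  8.0000e-03,
       -0.0000e+00]), 'tool_pos': array([190.386, 542.071, 241.466]), 'tcp_rot': array([ 0.168,  0.986, -0.001, -0.   ]), 'contact_force': array([-0.322,  0.085,  0.378]), 'wrist_torque': array([ 0.019,  0.075, -0.013]), 'grasp_force': np.float64(0.0), 'gripper_width': np.float64(85.209)}
top ['frame', 'fx', 'fy', 'cx', 'cy', 'world_from_camera', 'shot'] 618.3232071119562 325.4229666241681 [[-0.01, 1.0, -0.04, 465.84], [-1.0, -0.01, -0.01, -27.44], [-0.01, 0.04, 1.0, 1572.65], [0.0, 0.0, 0.0, 1.0]]
p1 [(0.82, [238, 216], 446), (0.73, [248, 144], 652), (0.68, [222, 337], 467), (0.62, [317, 265], 411), (0.57, [181, 279], 483)]
s1 [(0.82, [240, 280], 542), (0.73, [425, 273], 488)]
o1 [(0.63, [358, 194], 467), (0.61, [408, 119], 458)]
rack [(0.93, [382, 196], 6115)]
bin [(0.95, [161, 200], 4771), (0.63, [242, 274], 508)]
gauge [(0.61, [253, 
[... 663 characters left out ...]
[373, 231], 274)]
bin [(0.78, [319, 162], 2913)]
gauge [(0.6, [388, 192], 808), (0.37, [279, 372], 1002)]
flux_jar [(0.96, [207, 461], 1690), (0.72, [369, 323], 8385), (0.22, [373, 228], 256)]
valve_lever [(0.68, [373, 230], 267), (0.21, [370, 324], 8277)]
lever_grip [(0.47, [371, 229], 233), (0.24, [366, 323], 8387)]
wrist ['frame', 'fx', 'fy', 'cx', 'cy', 'hand_eye', 'shot'] 350.3488708705614 316.768783489051 [[0.33, -0.9, -0.29, 116.52], [0.94, 0.31, 0.1, 567.63], [-0.0, -0.31, 0.95, 371.98], [0.0, 0.0, 0.0, 1.0]]
p1 [(0.96, [96, 332], 2251), (0.56, [244, 396], 1213)]
s1 [(0.57, [134, 463], 653)]
o1 []
rack []
bin []
gauge []
flux_jar []
valve_lever []
lever_grip [(0.2, [243, 398], 1272)]
```

View pics/top0.png

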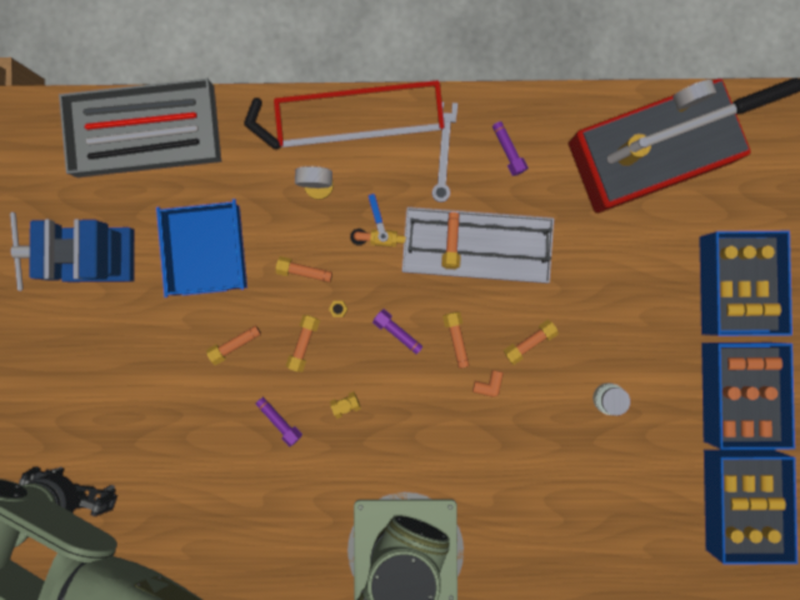

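View pics/side0.png

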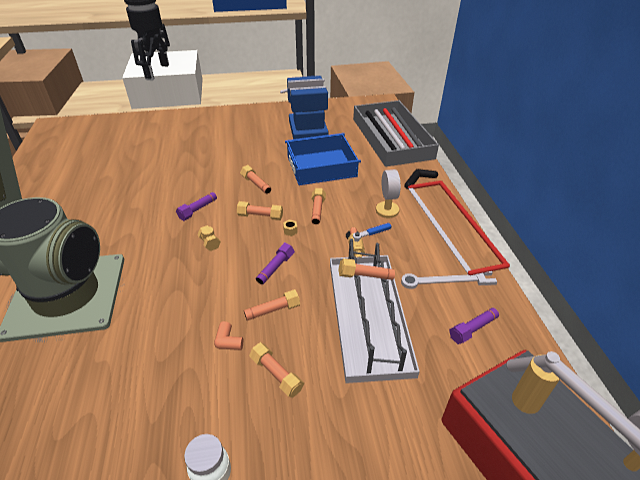

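The top view shows the rack around (383,196) in unscaled pixels, with the valve at its image-left end, the lever at (301,168) pointing up, and the old piece at (362,191). Candidates by top pixel:
- **One-cap copper with brass cap:** (242,216), (186,276), (366,272).
- **Two-cap:** (242,275), (426,273).
- **Left alone:** the purple look-alikes (317,265), (222,337) and (408,119), plus the brass nut, coupling and elbow.

I'll confirm each of these in an enlarged crop.

```bash
cat >> h.py <<'E'
def masks(f):
    hsv=cv2.cvtColor(f,cv2.COLOR_RGB2HSV);h,s,v=cv2.split(hsv)
    return hsv
def piece(pic,T,px,z,rad=60,obj=None):
    """segment copper+brass blob nearest px; return centre, axis (towards brass cap), length"""
    h,s,v=cv2.split(cv2.cvtColor(pic['frame'],cv2.COLOR_RGB2HSV))
    cop=((h>=3)&(h<=12)&(s>120)&(v>120)); br=((h>=18)&(h<=28)&(s>120)&(v>90))
    m=(cop|br).astype(np.uint8); m=cv2.morphologyEx(m,cv2.MORPH_CLOSE,np.ones((3,3)))
    n,l,st,c=cv2.connectedComponentsWithStats(m)
    i=min((i for i in range(1,n) if st[i,4]>60),key=lambda i:np.hypot(*(c[i]-px)))
    ys,xs=np.where(l==i); W=p2w(pic,np.c_[xs,ys],z,T)[:,:2]
    r=cv2.minAreaRect(W.astype(np.float32)); b=cv2.boxPoints(r)
    e=[b[1]-b[0],b[2]-b[1]];k=np.argmax([np.linalg.norm(q) for q in e]);a=e[k]/np.linalg.norm(e[k])
    q=(W-r[0])@a; isb=br[ys,xs]; L=q.max()-q.min()
    hi=isb[q>q.min()+.8*L].mean();lo=isb[q<q.min()+.2*L].mean()
    if lo>hi:a=-a;hi,lo=lo,hi
    return np.array(r[0]),a,sorted(r[1]),(round(hi,2),round(lo,2))
E
python3 - <<'E'
from h import *
p=robot.capture('top');T=cam(p)
for n,u,z in(('A',(242,216),13),('B',(186,276),13),('C',(366,272),13),('S1',(242,275),16),('S2',(426,273),16),('old',(362,191),73)):
    c,a,s,f=piece(p,T,u,z);print(n,np.round(c,1),'yaw',round(np.arctan2(a[1],a[0]),3),np.round(s,1),f)
def rect(name,z):
    r=robot.regions_of(name,p)[0];ys,xs=np.where(r['region']);W=p2w(p,np.c_[xs,ys],z,T)[:,:2]
    q=cv2.minAreaRect(W.astype(np.float32));print(name,np.round(q[0],1),np.round(q[1],1),round(q[2],2),len(xs));return W
rect('rack',22);rect('bin',55);rect('flux_jar',75)
for n,u,z in(('gaugefoot',(255,152),5),('stem',(306,189),46),('levertip',(298,157),46)):print(n,np.round(p2w(p,u,z,T)[0],1))
save(p['frame'],'crop0',(165,140,460,300),2.7)
E
```

```text
A [564.9 201.3] yaw 1.319 [ 38.1 114.6] (np.float64(1.0), np.float64(0.0))
B [419.5 344.5] yaw 2.153 [ 37.9 115.4] (np.float64(1.0), np.float64(0.0))
C [ 424.3 -109.6] yaw 0.237 [ 37.3 113.3] (np.float64(1.0), np.float64(0.0))
S1 [419.  202.6] yaw -0.333 [ 36.9 116.7] (np.float64(1.0), np.float64(1.0))
S2 [ 419.6 -257.3] yaw -0.976 [ 37.6 117. ] (np.float64(1.0), np.float64(1.0))
old [619.1 -95.3] yaw 3.134 [ 31.6 107.3] (np.float64(1.0), np.float64(0.0))
rack [744.1 177.9] [76.1 63.5] 89.55 607
bin [608.  395.3] [182.5 168.1] 5.51 4740
flux_jar [ 310.4 -400.3] [74.3 57.5] 89.72 622
gaugefoot [730.3 169.9   5. ]
stem [630.2  38.4  46. ]
levertip [710.1  57.9  46. ]
```

View pics/crop0.png

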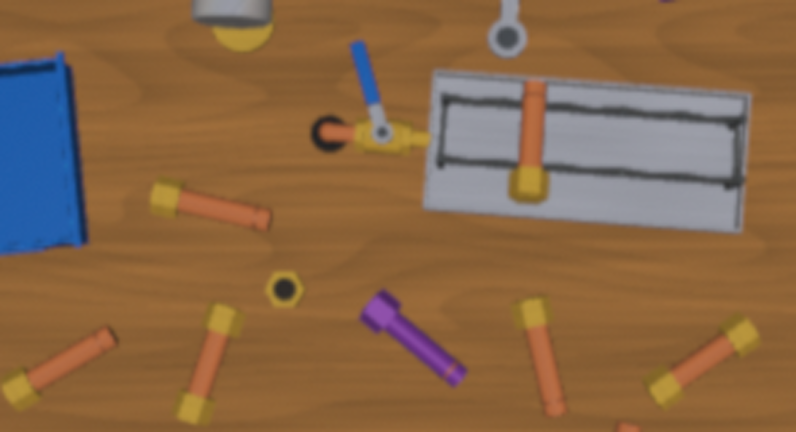

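The crop confirms the sorting: one-cap pieces A, B and C with dark open ends, and two-cap pieces S1 and S2. The others are purple, a nut or fittings. The old piece sits in notch 3, so notches 0, 1, 2 and 4 are free. First I'll move over the lever.

Request:
servo_tool(commands=[0, 0, 0, -42, -20, 0, 60, 0, 0, 0, -42, -20, 0, 60, 0, 0, 0, -42, -20, 0, 60, 0, 0, 0, -42, -20, 0, 60, 0, 0, 0, -42, -20, 0, 60, 0, 0, 0, -42, -20, 0, 60, 0, 0, 0, -42, -20, 0, 60, 0, 0, 0, -42, -20, 0, 60, 0, 0, 0, -42, -20, 0, 60, 0, 0, 0, -42, -20, 0, 60, 0, 0, 0, -42, -20, 0, 60, 0, 0, 0, -42, -20, 0, 60])

```text
time_s: 2.9
tool_pos: [587.7, 147.5, 242.4]
tcp_rot: [0.168, 0.986, 0.0, 0.0]
contact_force: [0.5, 0.9, -0.6]
gripper_width: 59.8
grasp_force: 0.0
```

Request:
servo_tool(commands=[0, 0, 0, -40, -20, 0, 60, 0, 0, 0, -40, -20, 0, 60, 0, 0, 0.14, 0, 0, 0, 60, 0, 0, 0.14, 0, 0, 0, 60, 0, 0, 0.14, 0, 0, 0, 60, 0, 0, 0.14, 0, 0, 0, 60, 0, 0, 0.14, 0, 0, 0, 60, 0, 0, 0.14, 0, 0, 0, 60, 0, 0, 0.14, 0, 0, 0, 60, 0, 0, 0.14, 0, 0, 0, 60, 0, 0, 0.14, 0, 0, 0, 60, 0, 0, 0.14, 0, 0, 0, 60])

```text
time_s: 4.1
tool_pos: [648.8, 84.8, 242.2]
tcp_rot: [0.765, 0.643, -0.0, -0.0]
contact_force: [-0.1, 0.2, -0.1]
gripper_width: 60.2
grasp_force: 0.0
```

Request:
servo_tool(commands=[0, 0, 0.14, 0, 0, 0, 60, 0, 0, 0.14, 0, 0, 0, 60, 0, 0, 0.14, 0, 0, 0, 60, 0, 0, 0.14, 0, 0, 0, 60, 0, 0, 0.14, 0, 0, 0, 60, 0, 0, 0.14, 0, 0, 0, 60, 0, 0, 0.14, 0, 0, 0, 60, 0, 0, 0.14, 0, 0, 0, 60, 0, 0, 0, 0, 0, 0, 60, 0, 0, 0, 0, 0, 0, 60])

```text
time_s: 5.1
tool_pos: [648.8, 84.8, 242.2]
tcp_rot: [0.99, 0.143, -0.0, -0.0]
contact_force: [0.9, 0.3, 0.3]
gripper_width: 60.0
grasp_force: 0.0
```

```bash
cat >> h.py <<'E'
def pose():
    o=robot.get_obs();M=R.from_quat(o['tcp_rot']).as_matrix();return o,np.array(o['tool_pos']),M
def plan(target,yaw,off_z=0):
    """tool-frame shift to target from now; rz to bring tool x to yaw"""
    o,p,M=pose();d=M.T@(np.array(target)-p);y=np.arctan2(M[1,0],M[0,0])
    rz=-((yaw-y+np.pi)%(2*np.pi)-np.pi)
    print('t',round(float(o['time_s']),1),'tcp',np.round(p,1),'yaw_x',round(y,3),'tilt',np.round(M[2],3),'w',round(float(o['gripper_width']),1),'| shift',np.round(d,1),'rz',round(rz,3),'j',np.round(o['joint_pos'],2))
E
python3 - <<'E'
from h import *
plan((680.5,50.7,48),0.239)
o=robot.get_obs();p=robot.capture('wrist');T=cam(p,o);save(p['frame'],'w1',s=1.25)
print(np.round(w2p(p,[[630.2,38.4,46],[710,57.9,46]],T)))
E
```

```text
t 5.1 tcp [648.8  84.8 242.2] yaw_x 0.287 tilt [-0. -0. -1.] w 60.0 | shift [ 20.8  41.7 194.2] rz 0.048 j [0.11 0.45 1.37 0.   1.33 1.4 ]
[[356. 238.]
 [363. 153.]]
```

View pics/w1.png

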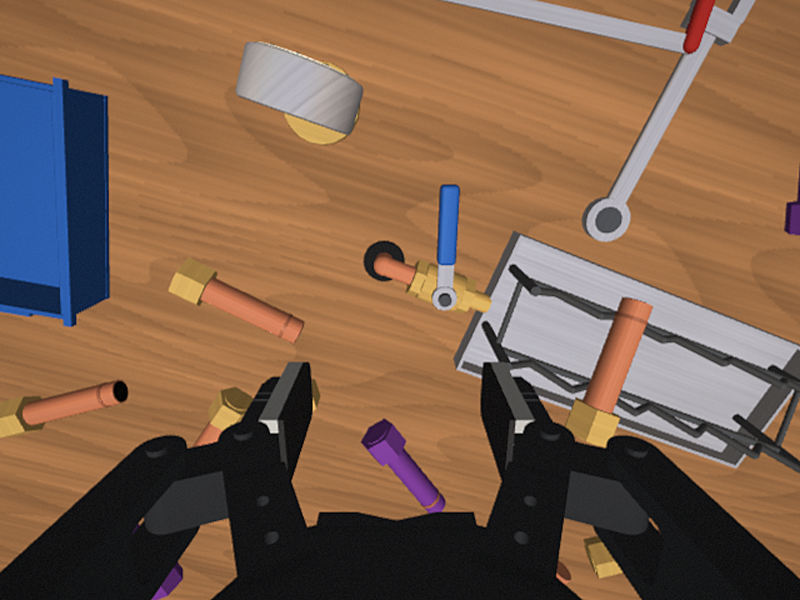

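The wrist view shows the stem at (356,239), matching the prediction, and the lever tip at (359,149). The tray corners are at (412,186), (366,294) and (592,374). I'll refine from these pixels.

```bash
python3 - <<'E'
from h import *
o=robot.get_obs();p=robot.capture('wrist');T=cam(p,o)
s=p2w(p,(356,239),46,T)[0];t=p2w(p,(359.5,149),49,T)[0];print('stem',s.round(1),'tip',t.round(1),'L',np.linalg.norm((t-s)[:2]).round(1))
c=p2w(p,[(412,186.5),(365.6,294.4),(592,374)],22,T)[:,:2];print(c.round(1),np.linalg.norm(c[0]-c[1]),np.linalg.norm(c[1]-c[2]))
a=(c[1]-c[2]);yaw=np.arctan2(a[1],a[0])-np.pi/2;ex=np.array([np.cos(yaw),np.sin(yaw)]);ey=np.array([-ex[1],ex[0]])
print('rack yaw',yaw,'origin by corners',(c[0]+c[2])/2,'by stem',s[:2]-190*ey)
lv=np.arctan2(*(t-s)[1::-1]);print('lever yaw',lv,'angle',lv-yaw)
plan((*(s[:2]+52*np.array([np.cos(lv),np.sin(lv)])),48),lv)
E
```

```text
stem [629.2  37.9  46. ] tip [712.2  62.5  49. ] L 86.6
[[ 691.2   -3.6]
 [ 563.4    2.1]
 [ 539.2 -294.8]] 127.95297013865927 297.9105410673203
rack yaw -0.08111702659565512 origin by corners [ 615.21796817 -149.23813641] by stem [ 613.8079745  -151.45700295]
lever yaw 0.2878936001523513 angle 0.36901062674800644
t 5.2 tcp [648.8  84.8 242.3] yaw_x 0.286 tilt [ 0. -0. -1.] w 60.0 | shift [ 20.   39.4 194.3] rz -0.002 j [0.11 0.45 1.37 0.   1.33 1.4 ]
```

Request:
servo_tool(commands=[0, 0, 0, 20, 39.5, 0, 60, 0, 0, 0, 0, 0, 40, 60, 0, 0, 0, 0, 0, 40, 60, 0, 0, 0, 0, 0, 40, 60, 0, 0, 0, 0, 0, 30, 60, 0, 0, 0, 0, 0, 24, 60, 0, 0, 0, 0, 0, 20, 60, 0, 0, 0, 0, 0, 0, 5, 0, 0, 0, 0, 0, 0, 5, 0, 0, 0, 0, 0, 0, 5, 0, 0, 0, 0, 0, 0, 5, 0, 0, 0, 0, 0, 0, 5])

```text
time_s: 6.4
tool_pos: [680.0, 53.4, 50.2]
tcp_rot: [0.99, 0.141, 0.002, -0.001]
contact_force: [-0.0, 4.7, 4.9]
gripper_width: 12.3
grasp_force: 59.5
```

Request:
servo_tool(commands=[0, 0, 0, 0, 0, 0, 5, 0, 0, 0, 0, 0, 0, 5, 0, 0, 0, 0, 0, 0, 5])

```text
time_s: 6.7
tool_pos: [680.0, 53.4, 50.2]
tcp_rot: [0.99, 0.141, 0.002, -0.001]
contact_force: [0.0, 4.3, 6.4]
gripper_width: 12.5
grasp_force: 59.7
```

Gripped. Now I'll swing the lever anticlockwise.

Request:
servo_tool(commands=[0, 0, -0.1, -0.3, -5.2, 0, 5, 0, 0, -0.1, -0.3, -5.2, 0, 5, 0, 0, -0.1, -0.3, -5.2, 0, 5, 0, 0, -0.1, -0.3, -5.2, 0, 5, 0, 0, -0.1, -0.3, -5.2, 0, 5, 0, 0, -0.1, -0.3, -5.2, 0, 5, 0, 0, -0.1, -0.3, -5.2, 0, 5, 0, 0, -0.1, -0.3, -5.2, 0, 5, 0, 0, -0.1, -0.3, -5.2, 0, 5, 0, 0, -0.1, -0.3, -5.2, 0, 5, 0, 0, -0.1, -0.3, -5.2, 0, 5, 0, 0, 0, 0, 0, 0, 5])

```text
time_s: 7.9
tool_pos: [639.6, 90.9, 50.2]
tcp_rot: [0.769, 0.639, 0.003, 0.0]
contact_force: [-0.2, 6.8, 5.2]
gripper_width: 12.7
grasp_force: 59.5
```

```bash
python3 - <<'E'
from h import *
plan((629.2+52*.081,37.9+51.8,48),1.49);print(pose()[0]['contact_force'],np.arctan2(*(pose()[1]-[629.2,37.9,0])[1::-1])+.081)
E
```

```text
t 7.9 tcp [639.6  90.9  50.2] yaw_x 1.386 tilt [ 0.004  0.004 -1.   ] w 12.7 | shift [-2.4 -5.9  2.1] rz -0.104 j [0.12 0.59 1.64 0.   0.91 0.3 ]
[-0.24440413  6.78945867  5.16456807] 1.4573760275305512
```

Now the last bit, then release and lift.

Request:
servo_tool(commands=[0, 0, -0.05, 0, -3, 0, 5, 0, 0, -0.05, 0, -3, 0, 5, 0, 0, 0, 0, 0, 0, 5, 0, 0, 0, 0, 0, 0, 50, 0, 0, 0, 0, 0, 0, 50, 0, 0, 0, 0, 0, 0, 50, 0, 0, 0, 0, 0, -20, 50, 0, 0, 0, 0, 0, -40, 50, 0, 0, 0, 0, 0, -45, 60, 0, 0, 0, 0, 0, -45, 60, 0, 0, 0, 0, 0, -40, 60, 0, 0, 0, 0, 0, 0, 60])

```text
time_s: 9.1
tool_pos: [635.3, 89.5, 245.2]
tcp_rot: [0.737, 0.676, 0.005, 0.004]
contact_force: [0.7, -0.1, 0.4]
gripper_width: 59.9
grasp_force: 0.0
```

```bash
python3 - <<'E'
from h import *
o=robot.get_obs();p=robot.capture('wrist');T=cam(p,o);save(p['frame'],'w2')
h,s,v=cv2.split(cv2.cvtColor(p['frame'],cv2.COLOR_RGB2HSV))
for r in robot.regions_of('valve_lever',p)[:2]: print('lever',r['score'],r['xy'],r['region'].sum())
print(np.round(w2p(p,[[629.2,37.9,46],[636.3,124.2,49]],T)))
plan((564.9,201.3,100),1.319)
t=robot.capture('top');Tt=cam(t)
for n,u,z in(('A',(242,216),13),('B',(186,276),13),('C',(366,272),13),('S1',(242,275),16),('S2',(426,273),16)):
    c,a,s,f=piece(t,Tt,u,z);print(n,np.round(c,1),'yaw',round(np.arctan2(a[1],a[0]),3),np.round(s,1),f)
E
```

```text
lever 0.68 [315.6, 218.0] 1390
lever 0.33 [307.1, 384.6] 2633
[[312. 257.]
 [312. 170.]]
t 9.2 tcp [632.6  89.3 239.1] yaw_x 1.484 tilt [-0.     0.002 -1.   ] w 60.1 | shift [105.7 -77.5 139. ] rz 0.165 j [ 0.12  0.42  1.41 -0.    1.3   0.21]
A [557.6 166.9] yaw 1.346 [21.1 45.2] (np.float64(0.0), np.float64(0.0))
B [415.1 342.5] yaw 2.028 [ 38.5 115.1] (np.float64(1.0), np.float64(0.0))
C [ 424.  -109.7] yaw 0.238 [ 37.3 112.7] (np.float64(1.0), np.float64(0.0))
S1 [398.  218.3] yaw 3.078 [30.8 70.9] (np.float64(1.0), np.float64(0.0))
S2 [ 419.4 -257.1] yaw -0.969 [ 38.1 116.4] (np.float64(1.0), np.float64(1.0))
```

View pics/w2.png

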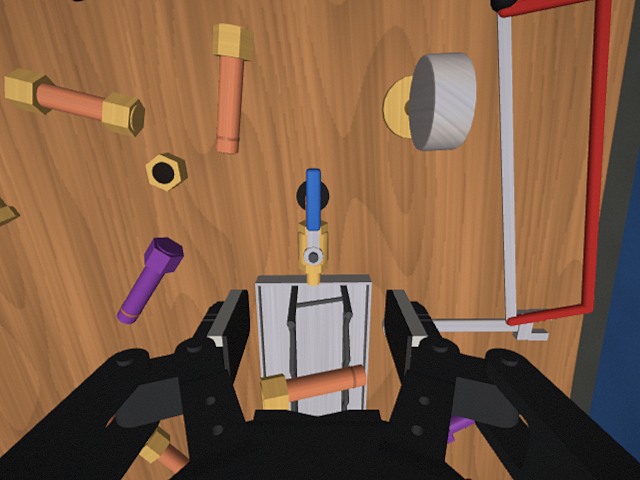

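The lever at (313,200) is in line with the pipe, so the valve is open. A is at (230,90) in the wrist view. Next I'll fetch A, moving near it and then measuring from the wrist.

Request:
servo_tool(commands=[0, 0, 0, 20, -25, 0, 60, 0, 0, 0, 20, -25, 0, 60, 0, 0, 0, 0, -27, 0, 60, 0, 0, 0.08, 0, 0, 0, 60, 0, 0, 0.08, 0, 0, 0, 60, 0, 0, 0, 0, 0, 0, 60, 0, 0, 0, 0, 0, 0, 60])

```text
time_s: 9.95
tool_pos: [558.7, 136.0, 236.8]
tcp_rot: [0.788, 0.615, -0.001, -0.001]
contact_force: [0.2, -0.7, 0.1]
gripper_width: 59.8
grasp_force: 0.0
```

```bash
cat >> h.py <<'E'
def wpiece(guess,z=14,name=None):
    o=robot.get_obs();p=robot.capture('wrist');T=cam(p,o)
    u=w2p(p,[*guess,z],T)[0];c,a,s,f=piece(p,T,u,z);y=np.arctan2(a[1],a[0])
    print('px',u.round(),'c',c.round(1),'yaw',round(y,3),np.round(s,1),f)
    if name: save(p['frame'],name)
    return c,y,p,T
E
python3 - <<'E'
from h import *
c,y,p,T=wpiece((564.9,201.3));plan((*c,14),y)
E
```

```text
px [307. 135.] c [564.2 200.6] yaw 1.333 [ 36.5 114.9] (np.float64(0.99), np.float64(0.0))
t 10.0 tcp [558.9 136.1 237.1] yaw_x 1.325 tilt [-0.001 -0.002 -1.   ] w 60.0 | shift [ 64.1 -10.2 223. ] rz -0.008 j [0.22 0.32 1.57 0.   1.25 0.46]
```

Request:
servo_tool(commands=[0, 0, 0, 32, -5, 0, 60, 0, 0, 0, 32, -5, 0, 60, 0, 0, 0, 0, 0, 45, 55, 0, 0, 0, 0, 0, 45, 55, 0, 0, 0, 0, 0, 45, 55, 0, 0, 0, 0, 0, 45, 55, 0, 0, 0, 0, 0, 28, 55, 0, 0, 0, 0, 0, 15, 55, 0, 0, 0, 0, 0, 0, 10, 0, 0, 0, 0, 0, 0, 10, 0, 0, 0, 0, 0, 0, 10, 0, 0, 0, 0, 0, 0, 10])

```text
time_s: 11.2
tool_pos: [565.8, 200.9, 16.4]
tcp_rot: [0.789, 0.615, 0.001, 0.0]
contact_force: [-0.5, 0.4, -1.9]
gripper_width: 19.8
grasp_force: 58.6
```

Request:
servo_tool(commands=[0, 0, 0, 0, 0, 0, 10, 0, 0, 0, 0, 0, 0, 10, 0, 0, 0, 0, 0, -20, 10, 0, 0, 0, 0, 0, -40, 10, 0, 0, 0, 0, 0, -45, 10, 0, 0, 0, 0, 0, -45, 10, 0, 0, 0, 0, 0, 0, 10])

```text
time_s: 11.9
tool_pos: [568.9, 202.1, 172.7]
tcp_rot: [0.789, 0.615, 0.007, 0.002]
contact_force: [0.8, 0.9, -1.3]
gripper_width: 19.7
grasp_force: 58.9
```

```bash
cat >> h.py <<'E'
RO=np.array([614.3,-150.5]);RY=-0.081
def rk(x,y):
    c,s=np.cos(RY),np.sin(RY);return RO+[c*x-s*y,s*x+c*y]
E
python3 - <<'E'
from h import *
o=robot.get_obs();p=robot.capture('wrist');save(p['frame'],'w3');print(o['grasp_force'])
plan((*rk(0,108),160),RY+np.pi)
E
```

```text
58.938807249069214
t 11.9 tcp [567.  201.4 169.1] yaw_x 1.324 tilt [ 0.004  0.007 -1.   ] w 20.5 | shift [-223.2  114.     8.9] rz -1.737 j [0.32 0.41 1.62 0.   1.11 0.57]
```

View pics/w3.png

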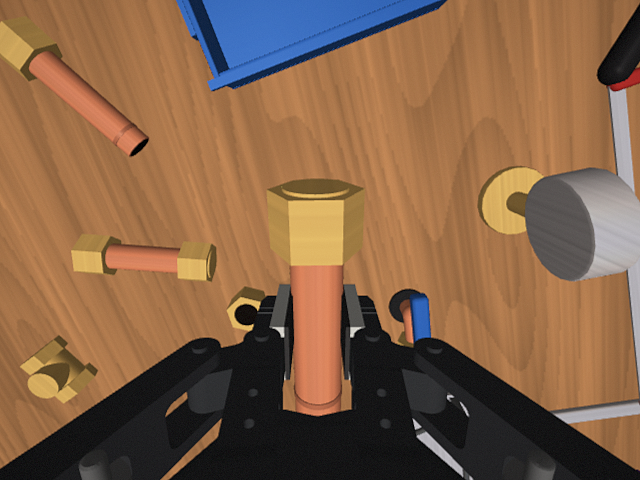

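A is held well, lying along tool x with its cap away. Now I'll carry it over notch 4, turn it and tilt it.

Request:
servo_tool(commands=[0, 0, 0, -37, 19, 0, 10, 0, 0, 0, -37, 19, 0, 10, 0, 0, 0, -37, 19, 0, 10, 0, 0, 0, -37, 19, 0, 10, 0, 0, 0, -37, 19, 0, 10, 0, 0, 0, -38, 19, 0, 10, 0, 0, -0.145, 0, 0, 0, 10, 0, 0, -0.145, 0, 0, 0, 10, 0, 0, -0.145, 0, 0, 0, 10, 0, 0, -0.145, 0, 0, 0, 10, 0, 0, -0.145, 0, 0, 0, 10, 0, 0, -0.145, 0, 0, 0, 10])

```text
time_s: 13.15
tool_pos: [620.0, -43.2, 163.0]
tcp_rot: [0.454, 0.891, -0.001, -0.002]
contact_force: [-0.4, 0.3, -1.7]
gripper_width: 19.7
grasp_force: 58.8
```

Request:
servo_tool(commands=[0, 0, -0.145, 0, 0, 0, 10, 0, 0, -0.145, 0, 0, 0, 10, 0, 0, -0.145, 0, 0, 0, 10, 0, 0, -0.145, 0, 0, 0, 10, 0, 0, -0.145, 0, 0, 0, 10, 0, 0, -0.145, 0, 0, 0, 10, 0, 0.11, 0, 0, 0, 0, 10, 0, 0.11, 0, 0, 0, 0, 10, 0, 0, 0, 0, 0, 0, 10, 0, 0, 0, 0, 0, 0, 10])

```text
time_s: 14.15
tool_pos: [620.6, -43.2, 163.1]
tcp_rot: [0.039, 0.993, 0.004, -0.111]
contact_force: [-0.8, -0.1, -2.0]
gripper_width: 19.9
grasp_force: 59.0
```

```bash
python3 - <<'E'
from h import *
o=robot.get_obs();p=robot.capture('wrist');T=cam(p,o);save(p['frame'],'w4');print(o['grasp_force'])
plan((*rk(0,108),75),RY+np.pi)
print(w2p(p,[[*rk(-22,108),60],[*rk(35,108),44],[*rk(-22,54),60],[*rk(-22,0),60]],T).round())
E
```

```text
58.96972596645355
t 14.2 tcp [620.3 -43.2 164. ] yaw_x 3.064 tilt [ 0.22   0.    -0.976] w 19.9 | shift [-22.2   0.5  86.2] rz 0.003 j [-0.09  0.56  1.4  -0.    1.41 -1.58]
[[319. 242.]
 [318. 313.]
 [243. 241.]
 [167. 241.]]
```

View pics/w4.png

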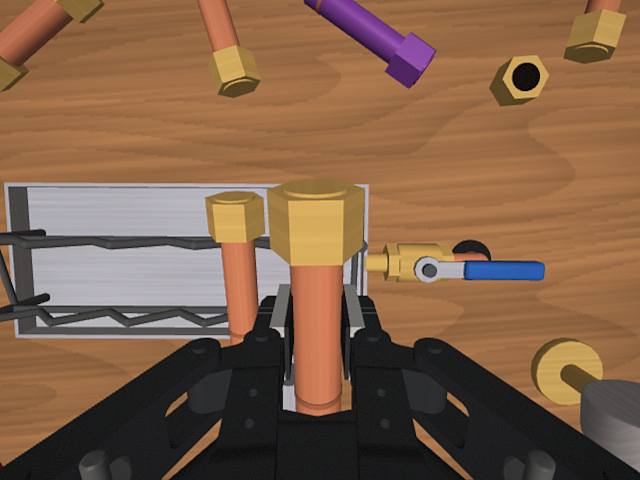

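The view shows A aligned above notch 4 with its cap uphill. The old piece is at column 238, as predicted, so the rack model holds. Now I'll lower A and release it.

Request:
servo_tool(commands=[0, 0, 0, -4.4, 0.1, 17, 10, 0, 0, 0, -4.4, 0.1, 17, 10, 0, 0, 0, -4.4, 0.1, 17, 10, 0, 0, 0, -4.4, 0.1, 17, 10, 0, 0, 0, -2.2, 0, 9, 10, 0, 0, 0, -2.2, 0, 8, 10, 0, 0, 0, 0, 0, 0, 10, 0, 0, 0, 0, 0, 0, 10])

```text
time_s: 15.0
tool_pos: [624.4, -43.2, 78.2]
tcp_rot: [0.039, 0.993, 0.004, -0.109]
contact_force: [-0.1, 0.3, -2.6]
gripper_width: 19.9
grasp_force: 61.0
```

```bash
python3 - <<'E'
from h import *
o=robot.get_obs();print(o['contact_force'],o['grasp_force'])
plan((*rk(0,108),75),RY+np.pi)
E
```

```text
[-0.11497836  0.30446589 -2.61750962] 61.020684242248535
t 15.0 tcp [624.4 -43.2  78.2] yaw_x 3.064 tilt [ 0.217  0.    -0.976] w 19.9 | shift [0.7 0.2 3.4] rz 0.003 j [-0.09  0.63  1.49 -0.    1.24 -1.58]
```

Request:
servo_tool(commands=[0, 0, 0, 0, 0, 2, 10, 0, 0, 0, 0, 0, 1, 10, 0, 0, 0, 0, 0, 0, 10, 0, 0, 0, 0, 0, 0, 26, 0, 0, 0, 0, 0, 0, 32, 0, 0, 0, 0, 0, 0, 38, 0, 0, 0, 0, 0, 0, 38, 0, 0, 0, 0, 0, -20, 38, 0, 0, 0, 0, 0, -40, 38, 0, 0, 0, 0, 0, -40, 38, 0, 0, 0, 0, 0, -40, 60, 0, -0.11, 0, 0, 0, 0, 60])

```text
time_s: 16.2
tool_pos: [660.0, -46.1, 216.6]
tcp_rot: [0.039, 0.998, 0.002, -0.047]
contact_force: [1.0, -0.5, -0.3]
gripper_width: 60.1
grasp_force: 0.0
```

Request:
servo_tool(commands=[0, -0.11, 0, 0, 0, 0, 60, 0, 0, 0, 0, 0, 0, 60, 0, 0, 0, 0, 0, 0, 60])

```text
time_s: 16.5
tool_pos: [653.7, -45.5, 211.7]
tcp_rot: [0.039, 0.999, 0.0, -0.001]
contact_force: [0.3, -0.7, -0.4]
gripper_width: 60.1
grasp_force: 0.0
```

```bash
python3 - <<'E'
from h import *
p=robot.capture('side');save(p['frame'],'s1',(310,200,470,400),3)
plan((424,-110,240),.238)
t=robot.capture('top');Tt=cam(t)
for n,u,z in(('A',(330,194),73),('old',(358,194),73),('B',(186,276),13),('C',(366,272),13),('S1',(242,275),16),('S2',(426,273),16)):
    c,a,s,f=piece(t,Tt,u,z);print(n,np.round(c,1),'yaw',round(np.arctan2(a[1],a[0]),3),np.round(s,1),f)
E
```

```text
t 16.6 tcp [654.4 -45.5 211.3] yaw_x 3.064 tilt [ 0.001  0.    -1.   ] w 59.8 | shift [224.7 -82.2 -28.5] rz 2.826 j [-0.09  0.47  1.41  0.    1.26 -1.58]
A [610.9 -41.8] yaw 3.135 [31.6 80.5] (np.float64(1.0), np.float64(0.0))
old [616.9 -91.6] yaw 3.094 [ 22.  102.7] (np.float64(1.0), np.float64(0.0))
B [417.9 343.6] yaw 2.106 [ 37.3 115.4] (np.float64(1.0), np.float64(0.0))
C [ 422.2 -116.3] yaw 0.134 [ 16.7 108. ] (np.float64(1.0), np.float64(0.0))
S1 [419.  202.6] yaw -0.325 [ 37.5 116.7] (np.float64(1.0), np.float64(1.0))
S2 [ 419.6 -257.3] yaw -0.969 [ 38.1 117.1] (np.float64(1.0), np.float64(1.0))
```

View pics/s1.png

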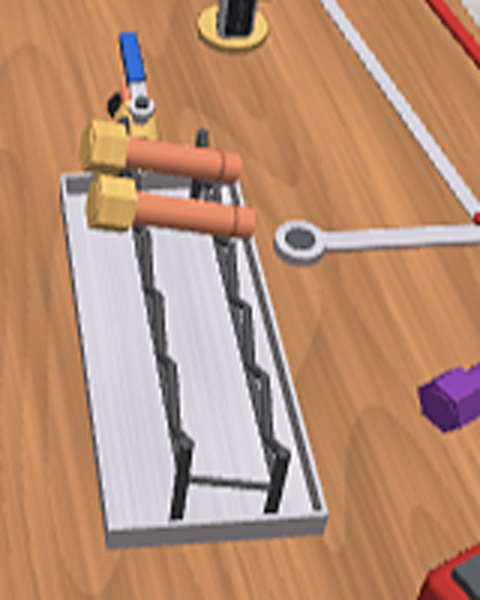

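A is seated parallel beside the old piece, cap uphill. Next is C.

Request:
servo_tool(commands=[0, 0, 0, 44, -15.7, -5, 60, 0, 0, 0, 44, -15.7, -5, 60, 0, 0, 0, 44, -15.7, -5, 60, 0, 0, 0, 44, -15.7, -5, 60, 0, 0, 0, 44, -15.7, -5, 60, 0, 0, 0, 44, -15.7, -5, 60, 0, 0, 0.142, 0, 0, 0, 60, 0, 0, 0.142, 0, 0, 0, 60, 0, 0, 0.142, 0, 0, 0, 60, 0, 0, 0.142, 0, 0, 0, 60, 0, 0, 0.142, 0, 0, 0, 60, 0, 0, 0.142, 0, 0, 0, 60])

```text
time_s: 17.8
tool_pos: [384.6, -119.3, 241.3]
tcp_rot: [0.451, 0.893, -0.0, -0.001]
contact_force: [-0.2, 0.1, 0.3]
gripper_width: 59.7
grasp_force: 0.0
```

Request:
servo_tool(commands=[0, 0, 0.142, 0, 0, 0, 60, 0, 0, 0.142, 0, 0, 0, 60, 0, 0, 0.142, 0, 0, 0, 60, 0, 0, 0.142, 0, 0, 0, 60, 0, 0, 0.142, 0, 0, 0, 60, 0, 0, 0.142, 0, 0, 0, 60, 0, 0, 0.142, 0, 0, 0, 60, 0, 0, 0.142, 0, 0, 0, 60, 0, 0, 0.142, 0, 0, 0, 60, 0, 0, 0.142, 0, 0, 0, 60, 0, 0, 0.142, 0, 0, 0, 60, 0, 0, 0.142, 0, 0, 0, 60])

```text
time_s: 19.0
tool_pos: [384.6, -119.3, 241.2]
tcp_rot: [0.969, 0.248, -0.0, -0.0]
contact_force: [0.1, -0.0, 0.6]
gripper_width: 59.7
grasp_force: 0.0
```

Request:
servo_tool(commands=[0, 0, 0.142, 0, 0, 0, 60, 0, 0, 0.142, 0, 0, 0, 60, 0, 0, 0, 0, 0, 0, 60, 0, 0, 0, 0, 0, 0, 60])

```text
time_s: 19.4
tool_pos: [384.2, -119.1, 241.2]
tcp_rot: [0.994, 0.113, -0.0, -0.0]
contact_force: [0.3, -0.4, 0.3]
gripper_width: 59.9
grasp_force: 0.0
```

```bash
python3 - <<'E'
from h import *
c,y,p,T=wpiece((424.2,-109.7));plan((*c,14),y)
E
```

```text
px [316. 160.] c [ 421.4 -106.4] yaw 0.197 [ 37.2 114.2] (np.float64(1.0), np.float64(0.0))
t 19.4 tcp [ 384.  -119.   241.2] yaw_x 0.226 tilt [-0. -0. -1.] w 59.8 | shift [ 39.4  -3.8 227.2] rz 0.03 j [-0.33  0.04  1.92  0.    1.18  1.02]
```

Request:
servo_tool(commands=[0, 0, 0, 40, -2.5, 0, 60, 0, 0, 0.02, 0, 0, 45, 60, 0, 0, 0, 0, 0, 45, 60, 0, 0, 0, 0, 0, 45, 60, 0, 0, 0, 0, 0, 45, 60, 0, 0, 0, 0, 0, 30, 60, 0, 0, 0, 0, 0, 16, 60, 0, 0, 0, 0, 0, 0, 10, 0, 0, 0, 0, 0, 0, 10, 0, 0, 0, 0, 0, 0, 10, 0, 0, 0, 0, 0, 0, 10, 0, 0, 0, 0, 0, 0, 10])

```text
time_s: 20.65
tool_pos: [422.9, -107.8, 16.3]
tcp_rot: [0.995, 0.102, 0.001, 0.0]
contact_force: [0.3, 0.9, 4.7]
gripper_width: 20.0
grasp_force: 58.7
```

Request:
servo_tool(commands=[0, 0, 0, 0, 0, 0, 10, 0, 0, 0, 0, 0, -20, 10, 0, 0, 0, 0, 0, -40, 10, 0, 0, 0, 0, 0, -45, 10, 0, 0, 0, 0, 0, -45, 10, 0, 0, 0, 0, 0, 0, 10, 0, 0, 0, 0, 0, 0, 10])

```text
time_s: 21.35
tool_pos: [421.5, -107.5, 165.6]
tcp_rot: [0.995, 0.102, 0.0, 0.0]
contact_force: [-0.3, -0.2, -2.4]
gripper_width: 19.9
grasp_force: 59.3
```

```bash
python3 - <<'E'
from h import *
o=robot.get_obs();p=robot.capture('wrist');save(p['frame'],'w5',(160,120,480,480),1.5);print(o['grasp_force'])
plan((*rk(0,-108),160),RY+np.pi)
E
```

```text
59.26697015762329
t 21.4 tcp [ 420.6 -107.2  164.3] yaw_x 0.204 tilt [-0.002 -0.001 -1.   ] w 19.6 | shift [150.6 185.3   3.7] rz -2.857 j [-0.28  0.17  1.99  0.    0.99  1.09]
```

View pics/w5.png

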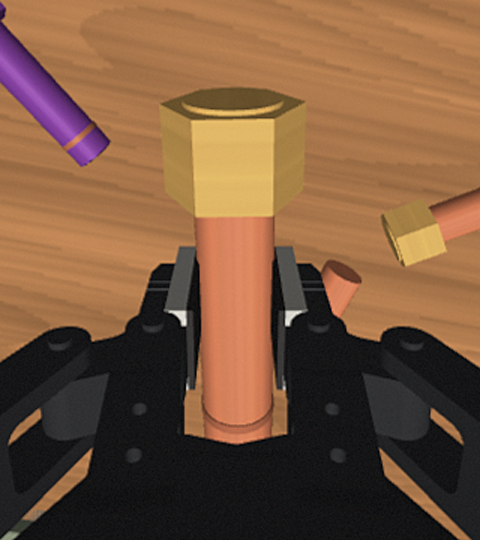

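C is held well with its cap away. Now to notch 0.

Request:
servo_tool(commands=[0, 0, 0, 30, 37, 0, 10, 0, 0, 0, 30, 37, 0, 10, 0, 0, 0, 30, 37, 0, 10, 0, 0, 0, 30, 37, 0, 10, 0, 0, 0, 30, 37, 0, 10, 0, 0, -0.143, 0, 0, 0, 10, 0, 0, -0.143, 0, 0, 0, 10, 0, 0, -0.143, 0, 0, 0, 10, 0, 0, -0.143, 0, 0, 0, 10, 0, 0, -0.143, 0, 0, 0, 10, 0, 0, -0.143, 0, 0, 0, 10])

```text
time_s: 22.5
tool_pos: [604.7, -257.8, 161.4]
tcp_rot: [0.861, 0.509, -0.002, -0.003]
contact_force: [-0.1, 1.5, -2.6]
gripper_width: 19.8
grasp_force: 59.3
```

Request:
servo_tool(commands=[0, 0, -0.143, 0, 0, 0, 10, 0, 0, -0.143, 0, 0, 0, 10, 0, 0, -0.143, 0, 0, 0, 10, 0, 0, -0.143, 0, 0, 0, 10, 0, 0, -0.143, 0, 0, 0, 10, 0, 0, -0.143, 0, 0, 0, 10, 0, 0, -0.143, 0, 0, 0, 10, 0, 0, -0.143, 0, 0, 0, 10, 0, 0, -0.143, 0, 0, 0, 10, 0, 0, -0.143, 0, 0, 0, 10, 0, 0, -0.143, 0, 0, 0, 10, 0, 0, -0.143, 0, 0, 0, 10])

```text
time_s: 23.7
tool_pos: [604.8, -257.8, 161.4]
tcp_rot: [0.178, 0.984, 0.001, -0.003]
contact_force: [-0.2, 0.0, -1.5]
gripper_width: 19.6
grasp_force: 59.4
```

Request:
servo_tool(commands=[0, 0, -0.143, 0, 0, 0, 10, 0, 0, -0.143, 0, 0, 0, 10, 0, 0.11, 0, 0, 0, 0, 10, 0, 0.11, 0, 0, 0, 0, 10, 0, 0, 0, 0, 0, 0, 10, 0, 0, 0, 0, 0, 0, 10])

```text
time_s: 24.3
tool_pos: [605.6, -257.9, 162.1]
tcp_rot: [0.038, 0.993, 0.005, -0.111]
contact_force: [0.0, 0.2, -2.8]
gripper_width: 19.6
grasp_force: 59.5
```

```bash
python3 - <<'E'
from h import *
o=robot.get_obs();print(o['grasp_force'],o['contact_force']);p=robot.capture('wrist');save(p['frame'],'w6')
plan((*rk(0,-108),75),RY+np.pi)
E
```

```text
59.48567748069763 [ 0.04611755  0.2057872  -2.7690925 ]
t 24.4 tcp [ 605.3 -258.   163.1] yaw_x 3.064 tilt [ 0.221  0.001 -0.975] w 19.7 | shift [-19.7  -0.2  85.9] rz 0.004 j [-0.39  0.61  1.3  -0.07  1.44 -1.87]
```

View pics/w6.png

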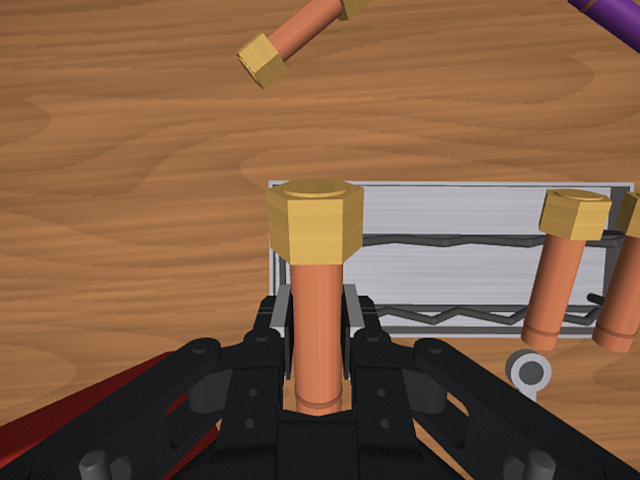

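C is aligned above notch 0 with its cap uphill. I'll lower it and release.

Request:
servo_tool(commands=[0, 0, 0, -4.4, 0, 17, 10, 0, 0, 0, -4.4, 0, 17, 10, 0, 0, 0, -4.4, 0, 17, 10, 0, 0, 0, -4.4, 0, 17, 10, 0, 0, 0, -2, 0, 10, 10, 0, 0, 0, 0, 0, 6, 10, 0, 0, 0, 0, 0, 2.5, 10, 0, 0, 0, 0, 0, 0, 10, 0, 0, 0, 0, 0, 0, 10])

```text
time_s: 25.25
tool_pos: [606.9, -258.6, 77.4]
tcp_rot: [0.039, 0.993, 0.004, -0.109]
contact_force: [-0.3, -0.0, -2.3]
gripper_width: 19.7
grasp_force: 59.5
```

```bash
python3 - <<'E'
from h import *
o=robot.get_obs();print(o['contact_force'],o['grasp_force'])
plan((*rk(0,-108),75),RY+np.pi)
E
```

```text
[-0.32577768 -0.01304566 -2.25265429] 59.486462473869324
t 25.2 tcp [ 606.9 -258.6   77.4] yaw_x 3.064 tilt [ 0.217 -0.    -0.976] w 19.7 | shift [0.8 0.3 2.6] rz 0.003 j [-0.39  0.68  1.4  -0.07  1.27 -1.85]
```

Request:
servo_tool(commands=[0, 0, 0, 0, 0, 2, 10, 0, 0, 0, 0, 0, 0, 10, 0, 0, 0, 0, 0, 0, 26, 0, 0, 0, 0, 0, 0, 32, 0, 0, 0, 0, 0, 0, 38, 0, 0, 0, 0, 0, 0, 38, 0, 0, 0, 0, 0, -20, 38, 0, 0, 0, 0, 0, -40, 38, 0, 0, 0, 0, 0, -40, 38, 0, 0, 0, 0, 0, -40, 60, 0, -0.11, 0, 0, 0, 0, 60, 0, -0.11, 0, 0, 0, 0, 60])

```text
time_s: 26.45
tool_pos: [638.5, -261.1, 213.0]
tcp_rot: [0.039, 0.999, -0.001, 0.004]
contact_force: [0.5, -0.3, -1.3]
gripper_width: 59.8
grasp_force: 0.0
```

Request:
servo_tool(commands=[0, 0, 0, 40, 0, -5, 60, 0, 0, 0, 40, 0, -5, 60, 0, 0, 0, 40, 0, -5, 60, 0, 0, 0, 40, 0, -5, 60, 0, 0, 0.15, 0, 0, 0, 60, 0, 0, 0.15, 0, 0, 0, 60, 0, 0, 0.15, 0, 0, 0, 60, 0, 0, 0.15, 0, 0, 0, 60, 0, 0, 0.15, 0, 0, 0, 60, 0, 0, 0.15, 0, 0, 0, 60, 0, 0, 0, 0, 0, 0, 60, 0, 0, 0, 0, 0, 0, 60])

```text
time_s: 27.65
tool_pos: [476.9, -248.3, 231.3]
tcp_rot: [0.468, 0.884, 0.0, -0.0]
contact_force: [-0.8, -0.3, -0.7]
gripper_width: 59.8
grasp_force: 0.0
```

```bash
python3 - <<'E'
from h import *
c,y,p,T=wpiece((419.5,-257.2),16);plan((*c,16),y if y>0 else y+np.pi)
t=robot.capture('top');Tt=cam(t)
for n,u,z in(('A',(330,194),73),('old',(358,194),73),('C',(415,204),73),('B',(186,276),13),('S1',(242,275),16),('S2',(426,273),16)):
    c,a,s,f=piece(t,Tt,u,z);print(n,np.round(c,1),'yaw',round(np.arctan2(a[1],a[0]),3),np.round(s,1),f)
E
```

```text
px [264. 177.] c [ 419.8 -257.1] yaw 2.176 [ 37.1 117. ] (np.float64(1.0), np.float64(1.0))
t 27.7 tcp [ 476.9 -248.3  231.3] yaw_x 2.166 tilt [ 0. -0. -1.] w 60.3 | shift [ 24.8 -52.3 215.3] rz -0.009 j [-0.5   0.27  1.67  0.    1.21 -1.1 ]
A [625.6 -41.9] yaw 3.135 [ 31.6 109.8] (np.float64(1.0), np.float64(0.0))
old [619.1 -95.3] yaw 3.134 [ 31.6 107.3] (np.float64(1.0), np.float64(0.0))
C [ 608.2 -259. ] yaw 3.13 [ 33.9 112. ] (np.float64(0.98), np.float64(0.0))
B [417.7 343.5] yaw 2.106 [ 37.8 115.4] (np.float64(1.0), np.float64(0.0))
S1 [419.  202.6] yaw -0.333 [ 36.9 116.7] (np.float64(1.0), np.float64(1.0))
S2 [ 401.3 -215.2] yaw -0.99 [20.1 25.1] (np.float64(1.0), np.float64(1.0))
```

C and A are both seated in the top view, and the old piece hasn't moved. Now I'll grab S2.

Request:
servo_tool(commands=[0, 0, 0, 12.5, -26, 0, 60, 0, 0, 0, 12.5, -26, 0, 60, 0, 0, 0, 0, 0, 45, 60, 0, 0, 0, 0, 0, 45, 60, 0, 0, 0, 0, 0, 45, 60, 0, 0, 0, 0, 0, 40, 60, 0, 0, 0, 0, 0, 25, 60, 0, 0, 0, 0, 0, 14, 60, 0, 0, 0, 0, 0, 0, 10, 0, 0, 0, 0, 0, 0, 10, 0, 0, 0, 0, 0, 0, 10, 0, 0, 0, 0, 0, 0, 10])

```text
time_s: 28.95
tool_pos: [420.7, -257.1, 18.4]
tcp_rot: [0.469, 0.883, -0.0, 0.001]
contact_force: [-0.1, 0.2, 2.5]
gripper_width: 20.0
grasp_force: 58.9
```

Request:
servo_tool(commands=[0, 0, 0, 0, 0, 0, 10, 0, 0, 0, 0, 0, 0, 10, 0, 0, 0, 0, 0, -20, 10, 0, 0, 0, 0, 0, -40, 10, 0, 0, 0, 0, 0, -45, 10, 0, 0, 0, 0, 0, -45, 10, 0, 0, 0, 0, 0, 0, 10])

```text
time_s: 29.65
tool_pos: [422.9, -258.5, 173.0]
tcp_rot: [0.47, 0.883, -0.0, 0.007]
contact_force: [1.0, -0.7, -4.0]
gripper_width: 19.8
grasp_force: 59.4
```

```bash
python3 - <<'E'
from h import *
o=robot.get_obs();print(o['grasp_force'],o['contact_force'])
plan((608,395,170),1.6)
E
```

```text
59.39414978027344 [ 0.97213942 -0.69455769 -3.9810641 ]
t 29.6 tcp [ 422.9 -258.5  173. ] yaw_x 2.164 tilt [-0.012  0.005 -1.   ] w 19.8 | shift [4.385e+02 5.187e+02 5.000e-01] rz 0.564 j [-0.57  0.25  1.86  0.    1.02 -1.17]
```

S2 is held. Now carry it to the bin.

Request:
servo_tool(commands=[0, 0, 0, 31, 35.5, 0, 10, 0, 0, 0, 31, 35.5, 0, 10, 0, 0, 0, 31, 35.5, 0, 10, 0, 0, 0, 31, 35.5, 0, 10, 0, 0, 0, 31, 35.5, 0, 10, 0, 0, 0, 31, 35.5, 0, 10, 0, 0, 0, 31, 35.5, 0, 10, 0, 0, 0, 31, 35.5, 0, 10, 0, 0, 0, 31, 35.5, 0, 10, 0, 0, 0, 31, 35.5, 0, 10, 0, 0, 0, 31, 35.5, 0, 10, 0, 0, 0, 31, 35.5, 0, 10])

```text
time_s: 30.85
tool_pos: [564.5, 291.4, 165.2]
tcp_rot: [0.469, 0.883, -0.001, -0.001]
contact_force: [1.1, -0.4, -1.8]
gripper_width: 19.9
grasp_force: 59.4
```

Request:
servo_tool(commands=[0, 0, 0, 31, 35.5, 0, 10, 0, 0, 0, 31, 35.5, 0, 10, 0, 0, 0, 28, 35, 0, 10, 0, 0, -0.15, 0, 0, 0, 10, 0, 0, -0.15, 0, 0, 0, 10, 0, 0, -0.15, 0, 0, 0, 10, 0, 0, -0.15, 0, 0, 0, 10, 0, 0, -0.15, 0, 0, 0, 10, 0, 0, -0.15, 0, 0, 0, 10, 0, 0, -0.15, 0, 0, 0, 10, 0, 0, 0, 0, 0, 0, 10, 0, 0, 0, 0, 0, 0, 10])

```text
time_s: 32.05
tool_pos: [602.3, 423.4, 165.6]
tcp_rot: [-0.035, 0.999, -0.001, -0.001]
contact_force: [-0.3, 0.0, -2.7]
gripper_width: 20.0
grasp_force: 59.7
```

```bash
python3 - <<'E'
from h import *
o=robot.get_obs();print(o['grasp_force'],o['contact_force'])
p=robot.capture('wrist');T=cam(p,o);save(p['frame'],'w7')
plan((606,423,35),3.22)
B=lambda x,y:[608+np.cos(.08)*x-np.sin(.08)*y,395+np.sin(.08)*x+np.cos(.08)*y,55]
print(w2p(p,[B(85,75),B(85,-75),B(-85,-75),B(-85,75)],T).round())
E
```

```text
59.659448862075806 [-0.25651137  0.00725108 -2.72835533]
t 32.1 tcp [602.5 423.6 166. ] yaw_x -3.072 tilt [ 0.002 -0.001 -1.   ] w 20.1 | shift [ -3.7  -0.7 131. ] rz -0.009 j [ 0.6   0.62  1.25  0.    1.27 -1.04]
[[377. 340.]
 [190. 341.]
 [158. 118.]
 [388. 116.]]
```

View pics/w7.png

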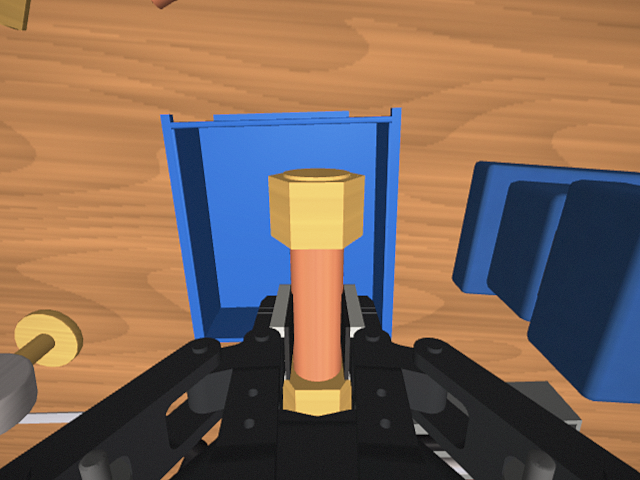

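The bin shows rim corners at (165,117), (400,112), (393,340) and (197,340). That puts its centre about 6 mm further +y than assumed, near (608,401). S2 fits inside, so I'll lower and release it, then go to S1.

Request:
servo_tool(commands=[0, 0, 0, -4, 0, 30, 10, 0, 0, 0, 0, 0, 40, 10, 0, 0, 0, 0, 0, 35, 10, 0, 0, 0, 0, 0, 20, 10, 0, 0, 0, 0, 0, 8, 10, 0, 0, 0, 0, 0, 0, 26, 0, 0, 0, 0, 0, 0, 34, 0, 0, 0, 0, 0, 0, 36, 0, 0, 0, 0, 0, -30, 36, 0, 0, 0, 0, 0, -45, 36, 0, 0, 0, 0, 0, -45, 36, 0, 0, 0, 0, 0, -45, 60])

```text
time_s: 33.3
tool_pos: [607.1, 424.3, 203.3]
tcp_rot: [-0.036, 0.999, 0.001, 0.001]
contact_force: [0.7, 1.2, 0.5]
gripper_width: 49.3
grasp_force: 0.0
```

```bash
python3 - <<'E'
from h import *
plan((419+13,202.6-25,210),2.81)
E
```

```text
t 33.3 tcp [607.1 424.3 203.3] yaw_x -3.07 tilt [-0.003  0.002 -1.   ] w 49.3 | shift [ 192.3 -233.4   -7.7] rz 0.404 j [ 0.59  0.61  1.18  0.    1.35 -1.05]
```

Request:
servo_tool(commands=[0, 0, 0, 27.5, -33.3, -3, 60, 0, 0, 0, 27.5, -33.3, -3, 60, 0, 0, 0, 27.5, -33.3, -3, 60, 0, 0, 0, 27.5, -33.3, -3, 60, 0, 0, 0, 27.5, -33.3, 0, 60, 0, 0, 0, 27.5, -33.3, 0, 60, 0, 0, 0, 27.5, -33.3, 0, 60, 0, 0, 0.135, 0, 0, 0, 60, 0, 0, 0.135, 0, 0, 0, 60, 0, 0, 0.135, 0, 0, 0, 60, 0, 0, 0, 0, 0, 0, 60, 0, 0, 0, 0, 0, 0, 60])

```text
time_s: 34.5
tool_pos: [432.0, 177.9, 212.4]
tcp_rot: [0.164, 0.986, 0.001, 0.001]
contact_force: [-0.1, 0.1, 0.5]
gripper_width: 60.2
grasp_force: 0.0
```

```bash
python3 - <<'E'
from h import *
c,y,p,T=wpiece((419,202.6),16);plan((*c,16),y if y>0 else y+np.pi)
t=robot.capture('top');Tt=cam(t)
for n,u,z in(('S2 in bin',(153,198),20),('B',(186,276),13),('S1',(242,275),16)):
    c,a,s,f=piece(t,Tt,u,z);print(n,np.round(c,1),'yaw',round(np.arctan2(a[1],a[0]),3),np.round(s,1),f)
E
```

```text
px [338. 185.] c [421.2 202.5] yaw -0.319 [ 37.  119.2] (np.float64(1.0), np.float64(0.99))
t 34.5 tcp [431.9 177.9 212.1] yaw_x 2.811 tilt [-0.001  0.001 -1.   ] w 59.8 | shift [ 18.4  19.6 196.1] rz -0.011 j [ 0.37  0.17  1.85  0.    1.12 -0.87]
S2 in bin [603.  421.2] yaw -3.075 [ 31.1 108.2] (np.float64(1.0), np.float64(0.99))
B [395.7 384. ] yaw 0.325 [23.2 39.9] (np.float64(1.0), np.float64(1.0))
S1 [460.6 185.2] yaw 1.103 [24.7 33.9] (np.float64(1.0), np.float64(1.0))
```

S2 lies in the bin. Now I'll grab S1.

Request:
servo_tool(commands=[0, 0, 0, 18.5, 19.5, 0, 60, 0, 0, 0, 0, 0, 45, 60, 0, 0, 0, 0, 0, 45, 60, 0, 0, 0, 0, 0, 45, 60, 0, 0, 0, 0, 0, 30, 60, 0, 0, 0, 0, 0, 18, 60, 0, 0, 0, 0, 0, 12, 60, 0, 0, 0, 0, 0, 0, 10, 0, 0, 0, 0, 0, 0, 10, 0, 0, 0, 0, 0, 0, 10, 0, 0, 0, 0, 0, 0, 10, 0, 0, 0, 0, 0, 0, 10])

```text
time_s: 35.8
tool_pos: [421.3, 202.6, 17.2]
tcp_rot: [0.165, 0.986, 0.001, 0.001]
contact_force: [-0.5, 0.6, 6.0]
gripper_width: 20.0
grasp_force: 59.3
```

Request:
servo_tool(commands=[0, 0, 0, 0, 0, 0, 10, 0, 0, 0, 0, 0, -20, 10, 0, 0, 0, 0, 0, -40, 10, 0, 0, 0, 0, 0, -45, 10, 0, 0, 0, 0, 0, -45, 10, 0, 0, 0, 0, 0, 0, 10])

```text
time_s: 36.4
tool_pos: [423.8, 203.7, 171.8]
tcp_rot: [0.166, 0.986, 0.004, 0.005]
contact_force: [1.3, 0.5, -2.3]
gripper_width: 19.5
grasp_force: 59.4
```

```bash
python3 - <<'E'
from h import *
o=robot.get_obs();print(o['grasp_force'],o['contact_force'])
plan((609,372,170),3.22)
E
```

```text
59.367663860321045 [ 1.32143205  0.47531131 -2.3251267 ]
t 36.4 tcp [423.8 203.7 171.8] yaw_x 2.809 tilt [-0.009  0.009 -1.   ] w 19.5 | shift [-120.   219.6    4.9] rz -0.411 j [ 0.42  0.21  1.91  0.    1.01 -0.81]
```

Request:
servo_tool(commands=[0, 0, 0, -20, 36, 0, 10, 0, 0, 0, -20, 36, 0, 10, 0, 0, 0, -20, 36, 0, 10, 0, 0, 0, -20, 36, 0, 10, 0, 0, 0, -20, 36, 0, 10, 0, 0, 0, -21, 36, 0, 10, 0, 0, -0.137, 0, 0, 0, 10, 0, 0, -0.137, 0, 0, 0, 10, 0, 0, -0.137, 0, 0, 0, 10, 0, 0, 0, 0, 0, 0, 10, 0, 0, 0, 0, 0, 0, 10])

```text
time_s: 37.5
tool_pos: [604.9, 366.5, 164.7]
tcp_rot: [-0.038, 0.999, -0.001, -0.001]
contact_force: [0.3, 0.2, -2.9]
gripper_width: 19.8
grasp_force: 59.4
```

```bash
python3 - <<'E'
from h import *
o=robot.get_obs();print(o['grasp_force'],o['contact_force'])
plan((609,368,35),3.22)
p=robot.capture('wrist');save(p['frame'],'w8')
E
```

```text
59.446985721588135 [ 0.27473511  0.17340416 -2.87160254]
t 37.5 tcp [604.9 366.5 164.7] yaw_x -3.066 tilt [ 0.002 -0.001 -1.   ] w 19.8 | shift [ -4.5   1.4 129.7] rz -0.003 j [ 0.53  0.58  1.33  0.    1.23 -1.12]
```

View pics/w8.png

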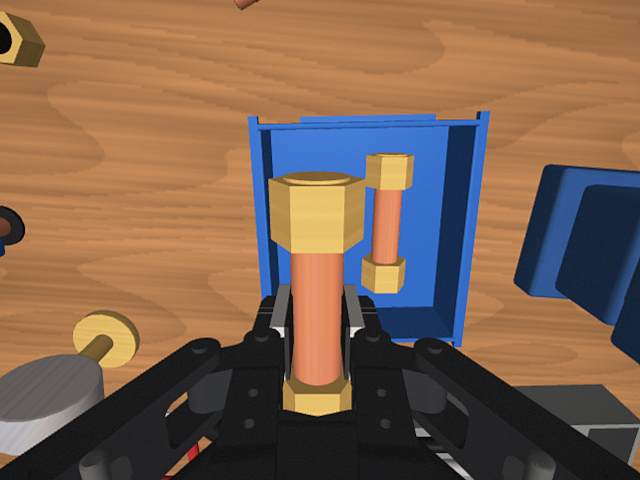

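S2 lies inside the bin at (387,222) and S1 is over the free side, so I'll lower and release it.

Request:
servo_tool(commands=[0, 0, 0, -4, 0, 30, 10, 0, 0, 0, 0, 0, 40, 10, 0, 0, 0, 0, 0, 35, 10, 0, 0, 0, 0, 0, 18, 10, 0, 0, 0, 0, 0, 5, 10, 0, 0, 0, 0, 0, 0, 26, 0, 0, 0, 0, 0, 0, 32, 0, 0, 0, 0, 0, 0, 32, 0, 0, 0, 0, 0, -30, 32, 0, 0, 0, 0, 0, -45, 32, 0, 0, 0, 0, 0, -45, 32, 0, 0, 0, 0, 0, -45, 60])

```text
time_s: 38.75
tool_pos: [609.6, 367.2, 206.9]
tcp_rot: [-0.039, 0.999, 0.001, 0.001]
contact_force: [0.7, 0.0, 0.7]
gripper_width: 45.3
grasp_force: 0.0
```

```bash
python3 - <<'E'
from h import *
plan((417.7+20,343.5-34,210),2.13)
E
```

```text
t 38.8 tcp [609.6 367.2 206.9] yaw_x -3.064 tilt [-0.003  0.001 -1.   ] w 45.3 | shift [175.9 -44.2  -3.6] rz 1.09 j [ 0.53  0.56  1.27  0.    1.32 -1.12]
```

Request:
servo_tool(commands=[0, 0, 0, 44, -11, -2, 60, 0, 0, 0, 44, -11, -2, 60, 0, 0, 0, 44, -11, 0, 60, 0, 0, 0, 44, -11, 0, 60, 0, 0, 0.136, 0, 0, 0, 60, 0, 0, 0.136, 0, 0, 0, 60, 0, 0, 0.136, 0, 0, 0, 60, 0, 0, 0.136, 0, 0, 0, 60, 0, 0, 0.136, 0, 0, 0, 60, 0, 0, 0.136, 0, 0, 0, 60, 0, 0, 0.136, 0, 0, 0, 60, 0, 0, 0.136, 0, 0, 0, 60])

```text
time_s: 39.95
tool_pos: [437.8, 309.8, 209.0]
tcp_rot: [0.486, 0.874, 0.002, 0.001]
contact_force: [-0.3, -0.2, -0.3]
gripper_width: 60.1
grasp_force: 0.0
```

Request:
servo_tool(commands=[0, 0, 0, 0, 0, 0, 60, 0, 0, 0, 0, 0, 0, 60])

```text
time_s: 40.15
tool_pos: [437.7, 309.7, 208.3]
tcp_rot: [0.483, 0.876, 0.001, 0.0]
contact_force: [-0.3, -1.0, -0.0]
gripper_width: 59.8
grasp_force: 0.0
```

```bash
python3 - <<'E'
from h import *
c,y,p,T=wpiece((417.7,343.5));plan((*c,14),y)
E
```

```text
px [318. 165.] c [420.3 342.2] yaw 2.155 [ 37.6 115.1] (np.float64(1.0), np.float64(0.0))
t 40.2 tcp [437.6 309.6 208.1] yaw_x 2.134 tilt [ 0.     0.002 -1.   ] w 60.1 | shift [ 36.8   2.4 194.1] rz -0.021 j [0.59 0.28 1.71 0.   1.15 0.03]
```

Request:
servo_tool(commands=[0, 0, -0.02, 0, 0, 0, 60, 0, 0, 0, 37, 1.5, 0, 60, 0, 0, 0, 0, 0, 45, 60, 0, 0, 0, 0, 0, 45, 60, 0, 0, 0, 0, 0, 45, 60, 0, 0, 0, 0, 0, 30, 60, 0, 0, 0, 0, 0, 17, 60, 0, 0, 0, 0, 0, 12, 60, 0, 0, 0, 0, 0, 0, 10, 0, 0, 0, 0, 0, 0, 10, 0, 0, 0, 0, 0, 0, 10, 0, 0, 0, 0, 0, 0, 10])

```text
time_s: 41.4
tool_pos: [419.3, 341.9, 14.6]
tcp_rot: [0.475, 0.88, 0.001, 0.001]
contact_force: [0.6, -0.9, 3.2]
gripper_width: 20.0
grasp_force: 58.1
```

Request:
servo_tool(commands=[0, 0, 0, 0, 0, 0, 10, 0, 0, 0, 0, 0, 0, 10, 0, 0, 0, 0, 0, -20, 10, 0, 0, 0, 0, 0, -40, 10, 0, 0, 0, 0, 0, -45, 10, 0, 0, 0, 0, 0, -45, 10, 0, 0, 0, 0, 0, 0, 10])

```text
time_s: 42.1
tool_pos: [421.2, 343.5, 169.5]
tcp_rot: [0.475, 0.88, 0.006, 0.003]
contact_force: [0.9, 0.4, -2.7]
gripper_width: 19.8
grasp_force: 58.7
```

```bash
python3 - <<'E'
from h import *
o=robot.get_obs();print(o['grasp_force'],o['contact_force'])
plan((*rk(0,-54),160),RY+np.pi)
E
```

```text
58.67158770561218 [ 0.86078946  0.36329135 -2.71062703]
t 42.1 tcp [421.2 343.5 169.5] yaw_x 2.152 tilt [ 0.001  0.013 -1.   ] w 19.8 | shift [-561.5 -143.     7. ] rz -0.909 j [0.66 0.32 1.76 0.   1.05 0.08]
```

Request:
servo_tool(commands=[0, 0, 0, -46.8, -11.9, 0, 10, 0, 0, 0, -46.8, -11.9, 0, 10, 0, 0, 0, -46.8, -11.9, 0, 10, 0, 0, 0, -46.8, -11.9, 0, 10, 0, 0, 0, -46.8, -11.9, 0, 10, 0, 0, 0, -46.8, -11.9, 0, 10, 0, 0, 0, -46.8, -11.9, 0, 10, 0, 0, 0, -46.8, -11.9, 0, 10, 0, 0, 0, -46.8, -11.9, 0, 10, 0, 0, 0, -46.8, -11.9, 0, 10, 0, 0, 0, -46.8, -11.9, 0, 10, 0, 0, 0, -46.7, -12, 0, 10])

```text
time_s: 43.3
tool_pos: [606.6, -208.2, 161.6]
tcp_rot: [0.475, 0.88, -0.0, -0.001]
contact_force: [1.5, -0.2, -2.3]
gripper_width: 19.7
grasp_force: 58.6
```

Request:
servo_tool(commands=[0, 0, -0.13, 0, 0, 0, 10, 0, 0, -0.13, 0, 0, 0, 10, 0, 0, -0.13, 0, 0, 0, 10, 0, 0, -0.13, 0, 0, 0, 10, 0, 0, -0.13, 0, 0, 0, 10, 0, 0, -0.13, 0, 0, 0, 10, 0, 0, -0.13, 0, 0, 0, 10, 0, 0.11, 0, 0, 0, 0, 10, 0, 0.11, 0, 0, 0, 0, 10, 0, 0, 0, 0, 0, 0, 10, 0, 0, 0, 0, 0, 0, 10])

```text
time_s: 44.4
tool_pos: [606.8, -206.2, 161.4]
tcp_rot: [0.039, 0.993, 0.005, -0.11]
contact_force: [-0.2, -0.3, -2.2]
gripper_width: 20.0
grasp_force: 58.6
```

```bash
python3 - <<'E'
from h import *
o=robot.get_obs();print(o['grasp_force'],o['contact_force']);p=robot.capture('wrist');save(p['frame'],'w9')
plan((*rk(0,-54),75),RY+np.pi)
E
```

```text
58.58680307865143 [-0.22754974 -0.26978926 -2.19954021]
t 44.5 tcp [ 606.4 -206.3  162.1] yaw_x 3.062 tilt [ 0.219  0.001 -0.976] w 19.9 | shift [-22.4   2.2  84.3] rz 0.001 j [-0.32  0.58  1.35 -0.05  1.42 -1.8 ]
```

View pics/w9.png

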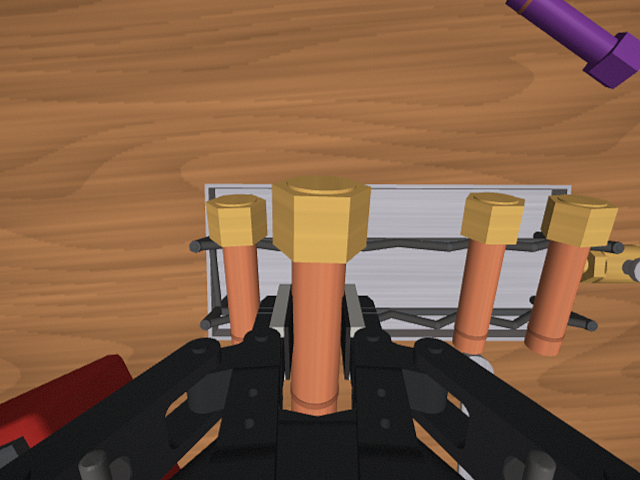

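C, the old piece and A look well seated, and B is centred over notch 1. I'll lower it.

Request:
servo_tool(commands=[0, 0, 0, -4.5, 1, 17, 10, 0, 0, 0, -4.5, 1, 17, 10, 0, 0, 0, -4.5, 0, 17, 10, 0, 0, 0, -4.5, 0, 17, 10, 0, 0, 0, -3, 0, 10, 10, 0, 0, 0, -1, 0, 6, 10, 0, 0, 0, 0, 0, 0, 10, 0, 0, 0, 0, 0, 0, 10])

```text
time_s: 45.25
tool_pos: [610.7, -204.9, 77.2]
tcp_rot: [0.04, 0.993, 0.004, -0.109]
contact_force: [0.1, 0.2, -1.7]
gripper_width: 20.2
grasp_force: 58.6
```

```bash
python3 - <<'E'
from h import *
o=robot.get_obs();print(o['contact_force'],o['grasp_force'])
plan((*rk(0,-54),74),RY+np.pi)
E
```

```text
[ 0.05055291  0.17864248 -1.67733494] 58.595688343048096
t 45.2 tcp [ 610.7 -204.9   77.2] yaw_x 3.062 tilt [ 0.217 -0.    -0.976] w 20.2 | shift [0.1 0.6 3.3] rz 0.001 j [-0.32  0.66  1.44 -0.05  1.26 -1.79]
```

Lower 2.5 mm, release, and retract to the side so the view is clear.

Request:
servo_tool(commands=[0, 0, 0, 0, 0.5, 2.5, 10, 0, 0, 0, 0, 0, 0, 10, 0, 0, 0, 0, 0, 0, 26, 0, 0, 0, 0, 0, 0, 32, 0, 0, 0, 0, 0, 0, 38, 0, 0, 0, 0, 0, 0, 38, 0, 0, 0, 0, 0, -20, 38, 0, 0, 0, 0, 0, -40, 38, 0, 0, 0, 0, 0, -40, 38, 0, 0, 0, 0, 0, -40, 60, 0, -0.11, 0, 0, 0, 0, 60, 0, -0.11, 0, 0, 0, -30, 60])

```text
time_s: 46.45
tool_pos: [643.3, -206.5, 238.0]
tcp_rot: [0.04, 0.999, 0.001, -0.001]
contact_force: [-0.3, 0.1, -0.3]
gripper_width: 60.0
grasp_force: 0.0
```

Request:
servo_tool(commands=[0, 0, 0, 40, 0, -10, 60, 0, 0, 0, 40, 0, -10, 60, 0, 0, 0, 40, 0, 0, 60, 0, 0, 0, 40, 0, 0, 60, 0, 0, 0, 40, 0, 0, 60, 0, 0, 0, 0, 0, 0, 60, 0, 0, 0, 0, 0, 0, 60])

```text
time_s: 47.15
tool_pos: [444.0, -191.1, 261.2]
tcp_rot: [0.04, 0.999, -0.0, 0.001]
contact_force: [1.2, 0.1, 0.5]
gripper_width: 59.8
grasp_force: 0.0
```

```bash
python3 - <<'E'
from h import *
t=robot.capture('top');T=cam(t)
for n,u in(('A',(330,194)),('old',(358,194)),('B',(392,200)),('C',(415,204))):
    c,a,s,f=piece(t,T,u,73);print(n,c.round(1),'yaw',round(np.arctan2(a[1],a[0]),3),np.round(s,1),f)
print([rk(0,y).round(1).tolist() for y in(108,54,-54,-108)])
p=robot.capture('side')
a=cv2.resize(t['frame'][110:300,120:450],None,fx=2.4,fy=2.4);b=cv2.resize(p['frame'][130:390,230:480],(a.shape[1]*0+438,a.shape[0]))
save(np.hstack([a,b]),'fin',s=.64)
E
```

```text
A [625.6 -41.9] yaw 3.135 [ 31.6 109.8] (np.float64(1.0), np.float64(0.0))
old [619.1 -95.3] yaw 3.134 [ 31.6 107.3] (np.float64(1.0), np.float64(0.0))
B [ 611.  -204.5] yaw 3.131 [ 31.5 107.2] (np.float64(1.0), np.float64(0.0))
C [ 611.  -204.5] yaw 3.131 [ 31.5 107.2] (np.float64(1.0), np.float64(0.0))
[[623.0, -42.9], [618.7, -96.7], [609.9, -204.3], [605.6, -258.1]]
```

View pics/fin.png

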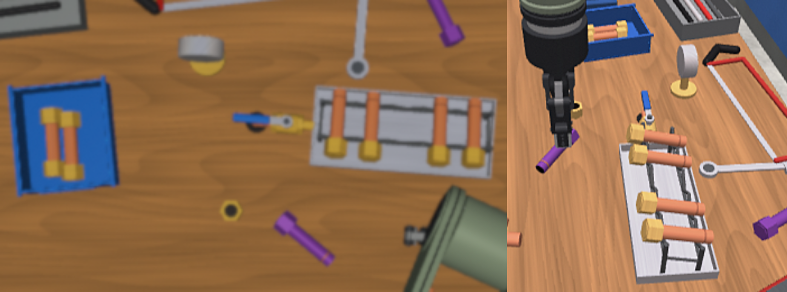

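Everything is in place: the lever is open, four one-cap pieces lie parallel on the rack with caps uphill, and both two-cap pieces are in the bin. The gauge is upright where it was, and all remaining loose pieces are look-alikes or fittings. Handing in.

```bash
python3 -c "
from station import robot
print(robot.hand_in())"
```

```text
the job is handed in; nothing more can be done
None
```

Job handed in (no verdict was returned): the valve is fully open, the three loose one-cap pieces are on the rack in notches 0, 1 and 4 with caps uphill, both two-cap pieces are in the blue bin, and the old piece, gauge and jar were left alone.

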